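Push the tin past the spring stop into its bay

ROBOT

A 7-joint arm with a two-finger parallel gripper is mounted at the origin on a cart in front of the work surface, level with it; the furniture and walls round the work are solid. World frame = base frame: x ahead of the robot, y to its left, z up, the work surface at z = 0. Lengths are in m, angles in rad, forces in N, time in s.
With the tool pointing down it reaches from about 0.4 to 0.875 m from the base axis. Payload 19.3 kg.
Tool frame: the origin (TCP) lies at the very end of the fingers, on their centre line; the grasp point (between the pads) lies 19 mm behind it; z points along the fingers, y is the line along which they close (so a half turn about z gives the same grasp; the last joint's range is limited). The gripper opens to 85 mm and grips with 20 to 120 N. Pads are 22 mm wide; open, the fingers measure 114 mm over their backs; the gripper's body (76 mm by 85 mm) begins 54 mm behind the grasp point. The pads swing forward as they close: fully open they stand 13 mm farther back than shut.
Start: joints at [1.254, 0.521, -0.036, 1.599, 0.021, 1.021, -0.113], TCP at [0.153, -0.606, 0.198] pointing down, gripper open.
Joint ranges: [-2.91, 2.91], [-0.3, 2.13], [-1.5, 1.42], [0.17, 2.43], [-1.26, 4.41], [0.16, 1.93], [-2.52, 2.52]. Speed limits (rad/s): [1.89, 1.89, 2.39, 2.39, 3.01, 3.01, 3.01].

INTERFACE

Orientations are given as a unit quaternion [x, y, z, w].
In Python, from station import readout, optics, order gives the robot as it stands.
- The arm moves only by the tool move_arm, never from a script. Its argument "rows" is one flat list of numbers, 5 for each row, row after row: the finger opening in mm, from 0 to 85.4, then the shift along the tool's x, y, z in mm, then the turn about the tool's z in rad. A call has 1 to 8 rows; each row shifts and turns the commanded pose from where the row before left it, along the tool's axes as they then stand; what a row does not reach is not made up. A row lasts 1/10 s, in which the tool goes at most 50 mm and 8.59 degrees, less where a joint would pass 70% of its speed; a pose out of reach is approached as far as the arm can. A call is refused whole if a number of a shift passes 50 or a number of a turn 0.15, either way. A call with a gripper value outside its range is refused whole. The fingers move at their own pace and stop on an object; the grip force is fixed at half the most. Time passes only in rows, so rows that do not move let the fingers close. It gives the time, the measured TCP pose, the force, the opening and the grip force at its end, in the units of the state.
- readout.sense(): the state, without advancing time (a new reading comes with each control period).
- optics.snapshot(name): name is "scene" or "top" or "wrist"; returns a dict with "image" (420x560x3 uint8, red, green, blue), "fx", "fy", "cx", "cy" (pixels), "dist" ([k1, k2, p1, p2, k3] as OpenCV has them; the pictures are not rectified), "eye" and "attitude" of the camera in the world. Camera axes: x right, y up, looking along -z (the intrinsics and any distortion apply to the point x, -y, -z); pixel columns grow to the right and rows downward; lengths in m; the calibration is good to about 2 mm. A picture is of the moment at which its call begins. There is no depth.
- order.finish_job(): hands the job in; it is judged then, once.
The state is a dict: "clock": time; "q": joint angles; "qvel": joint speeds; "joint_efforts": joint torques, N m; "tcp_pos": TCP position; "tcp_rot": TCP orientation; "force": force on the tool from outside, world axes, zero at the start; "moment": the same for the moment, N m; "width": opening from 0.0 (shut) to 1.0 (fully open); "finger_force": force on a finger pad.
Only numpy, scipy, OpenCV 4.12 (cv2) and the standard library are available. Lean on these libraries where they do the work, as an engineer would, in place of code of your own. Each camera call takes 0.05 s, during which the arm holds its last target. There are 200 camera calls.

TASK

Lock the flat tin into the bay at the closed end of its storage lane: press the orange strip down with the fingertips so that the two stop pins sink, and keep it down while you push the tin along the lane past the pins. Then let go, so that the pins spring up again behind the tin and lock it in. Only press and push: do not lift or tip the tin, do not let the pins rise under it, and leave the mug, the shaker and the candle where they stand.

Things in the scene. Friction and masses are not known exactly. Their poses are not given: they have to be found in the camera images.
- lane: Fixed wooden lane for one tin, 250 x 96 mm. Origin: on the worktop, under the mid-point between the stop pins; +x = direction to push the tin, z up. Open end at x = -168 mm. The tin slides on two rails (top z = 20 mm, |y| = 24 to 42 mm) between aluminium fences (|y| = 42 to 48 mm, 36 mm high). The 48 mm groove between the rails holds the orange press strip.
- stop (a joint): Travel of the spring stop (orange strip and both pins, one rigid part that moves straight down): 0 = up, 0.009 m = fully down. About 2.5 N starts it, 6 N holds it at the bottom; it springs up when let go. Up, the pins stand 6.5 mm above the rails and block the tin; beyond 0.0065 they are below the rails. Keep it beyond 0.007 while the tin is over the pins.
- strip_end (a point): Point on top of the orange press strip, on its centre line, at the end nearest the lane's open end (lane x = -157.5 mm; z = 19.5 mm when up; moves with the strip). From here the flat strip, 44 mm wide, runs 205 mm along the lane's +x, under the tin and beyond the pins. Press it anywhere; fingertips can slide along it while pressing.
- pins_top (a point): Mid-point between the tops of the two upright steel stop pins (7 mm diameter, at lane x = 0, y = +30 and -30 mm), 26.5 mm above the worktop when up. Fingertips fit between the pins.
- tin: Flat round food tin, blue with a yellow stripe and bare metal lid, 75 mm diameter (radius 37.7 mm), 34 mm high, 0.16 to 0.27 kg, lid up on the rails before the pins. Origin: centre of its underside. Its side meets the pins when its centre is 28 mm before them and has cleared them when its centre is 28 mm past them (lane x = +28 mm); against the end wall its centre is at x = +37 mm.
- mug: White dotted mug, 93 mm high, 92 mm diameter with handle to 127 mm, loose, a bystander. Origin: centre of its underside.
- pepper: Glass shaker with grey cap, 44 mm diameter, 90 mm high, loose, a bystander. Origin: centre of its underside.
- candle: Glass jar candle, 88 mm diameter, 101 mm high, loose, a bystander. Origin: centre of its underside.
- bay (a point): Centre of the bay on the level of the rails (lane x = +33 mm, z = 20 mm), where the tin belongs. The bay lies between the pins and the end wall (50 mm high, inner face at lane x = +75 mm) and leaves the locked tin about 9 mm of play.

How it is judged:
On the way, in this order (a step that is already met when the one before it is completed fails the run):
1. the strip is held down while the tin is still before the pins (value of joint stop above 0.0062 m and x of tin in the frame of lane below -0.022 m), for 0.1 s.
2. the tin slides over the sunken pins (value of joint stop above 0.0058 m and x of tin in the frame of lane between -0.005 and 0.02 m), for 0.05 s.
3. the tin is past the pins (x of tin in the frame of lane above 0.026 m), for 0.1 s.
At the end, for the whole second after the job is handed in: The tin stands upright and at rest on the rails in the bay, its centre 26.5 to 40 mm past the pins and within 8 mm of the lane's centre line, and the stop is up again (within 1.5 mm) (x of tin in the frame of lane between 0.0265 and 0.04 m and y of tin in the frame of lane between -0.008 and 0.008 m and z of tin in the frame of lane between 0.017 and 0.023 m and angle between tin's own z axis and vertical below 0.05 rad and linear speed of tin below 0.01 m/s and value of joint stop below 0.0015 m); the robot touches nothing.
It fails at once if the tin is lifted (its underside more than 6 mm above the rails) (z of tin in the frame of lane above 0.026 m).
It fails at once if the tin is tipped (more than about 11 degrees) (angle between tin's own z axis and vertical above 0.2 rad).
It fails at once if the stop comes up under the tin (x of tin in the frame of lane between -0.021 and 0.021 m and value of joint stop below 0.0035 m).
It fails at once if the mug, the shaker or the candle is moved by more than 15 mm (distance of any of mug, pepper, candle from where it was at the start of the episode above 0.015 m).
It also fails if it takes over 38 s, if anything falls off the work surface, if the arm or the gripper's body presses on something with over 40 N, if the wrist force passes 120 N, or if a joint passes its speed limit or range.

## Working session

There is one attempt and no reset: what is moved stays moved. The work goes in short steps, Python scripts to look and compute and a tool call to move; the robot and the scene stay as the last step left them, time stands still between calls to the robot, and variables do not carry over. Pictures are saved under pics/ and viewed, at most 10 in all, crops included, and the job is handed in when it is done.

Besides the shell and the picture viewer there is one more tool, called after "Emit:" by a JSON object that holds its "fn" and its "kwargs", one argument or row to a line. move_arm: Moves the arm, as the interface text tells. Its arguments: {"type":"object","properties":{"rows":{"type":"array","items":{"type":"number"}}},"required":["rows"]}

```bash
mkdir -p pics; cat > h.py <<'E'
import numpy as np, cv2
from scipy.spatial.transform import Rotation as R
def rot(a):
    a=np.array(a); return a if a.shape==(3,3) else R.from_quat(a).as_matrix()
def ray(s,uv):
    K=np.array([[s["fx"],0,s["cx"]],[0,s["fy"],s["cy"]],[0,0,1]])
    p=cv2.undistortPoints(np.array([[uv]],float),K,np.array(s["dist"],float))[0,0]
    return np.array(s["eye"]),rot(s["attitude"])@np.array([p[0],-p[1],-1])
def onz(s,uv,z):
    e,d=ray(s,uv); return e+d*(z-e[2])/d[2]
def proj(s,P):
    K=np.array([[s["fx"],0,s["cx"]],[0,s["fy"],s["cy"]],[0,0,1]])
    c=rot(s["attitude"]).T@(np.array(P)-s["eye"]); c=c*[1,-1,-1]
    return cv2.projectPoints(c.reshape(1,1,3),np.zeros(3),np.zeros(3),K,np.array(s["dist"],float))[0].ravel()
E
python3 - <<'E'
from h import *
from station import readout,optics
import pickle
print(readout.sense())
for n in("top","scene"):
    s=optics.snapshot(n); pickle.dump(s,open(n+".pkl","wb"))
    cv2.imwrite(f"pics/{n}0.png",cv2.resize(s["image"][:,:,::-1],(800,600),interpolation=cv2.INTER_CUBIC)); print(n,s["eye"],s["attitude"])
E
```

```text
{'clock': 0.0, 'q': array([ 1.25378862,  0.52200979, -0.03630735,  1.59998807,  0.0212341 ,
        1.02109478, -0.11277946]), 'qvel': array([-0.0019669 ,  0.00043789, -0.00013847,  0.00077162,  0.00076004,
        0.00072834, -0.00167762]), 'joint_efforts': array([-4.61072668e-04, -9.27119637e+01,  1.97923690e+00, -3.69937456e+01,
        1.78656040e-02,  7.94914900e-03,  1.99060361e-05]), 'tcp_pos': array([ 0.15254544, -0.60572377,  0.19763576]), 'tcp_rot': array([ 9.92394592e-01,  1.23096151e-01, -1.26722262e-04, -5.42640156e-04]), 'force': array([-0.25349098,  0.6650044 ,  0.44281745]), 'moment': array([-0.05961996, -0.00785757, -0.02923988]), 'finger_force': 0.0, 'width': 1.0015581464318792}
top [ 0.47549896 -0.1327554   0.99342688] [-0.06089714  0.03482481  0.70538706 -0.70534238]
scene [ 0.2806738  -0.74360627  0.72876674] [ 0.38013843 -0.09857483 -0.21113266  0.8950982 ]
```

View pics/top0.png

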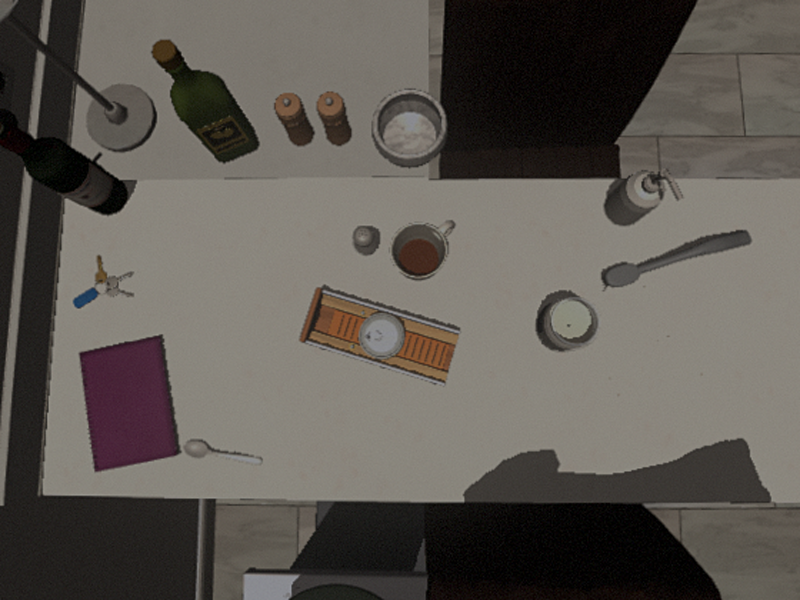

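View pics/scene0.png

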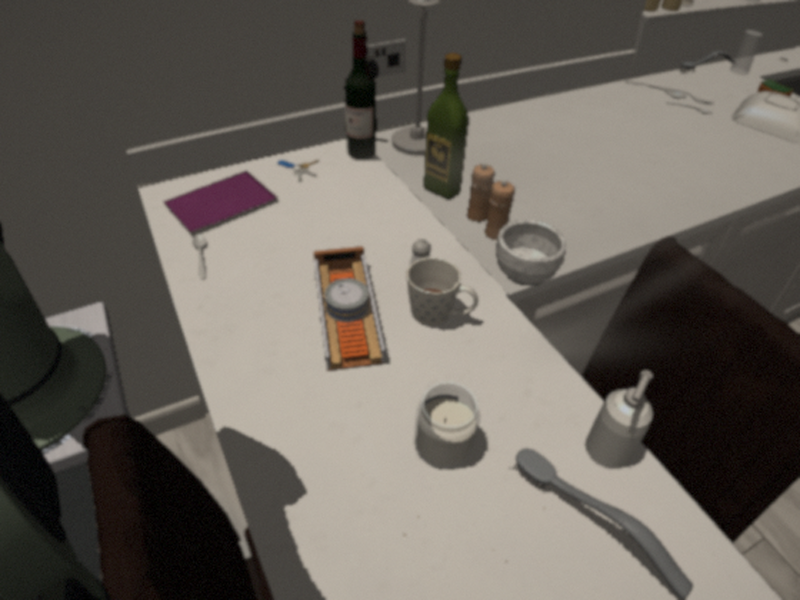

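The top view shows the lane from about (310,315), the closed end, to (453,355), the open end. The tin is at (382,335), the mug at (420,250), the shaker at (365,238) and the candle at (570,320). I'll take a closer crop to fit the lane.

```bash
python3 - <<'E'
from h import *
import pickle
s=pickle.load(open("top.pkl","rb"))
c=s["image"][195:275,205:330,::-1]
c=cv2.resize(c,None,fx=6.4,fy=6.4,interpolation=cv2.INTER_CUBIC)
cv2.imwrite("pics/crop.png",np.clip(c*1.6,0,255).astype(np.uint8))
E
```

```text
(no output)
```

View pics/crop.png

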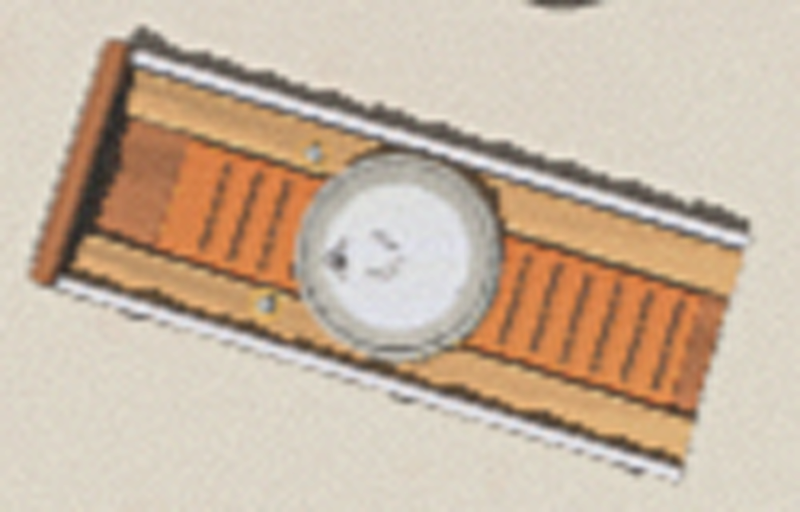

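The crop shows the pins at (315,153) and (265,303), the open-end fence corners at (749,237) and (681,477), and the tin lid centre at (398,256).

```bash
python3 - <<'E'
from h import *
import pickle
from scipy.optimize import least_squares
s=pickle.load(open("top.pkl","rb"))
f=lambda u,v:((u+.5)/6.4+205-.5,(v+.5)/6.4+195-.5)
# image up = lane y negative or positive: pin upper
obs=[((0,-.03,.0265),(315,153)),((0,.03,.0265),(265,303)),((-.168,-.048,.036),(749,237)),((-.168,.048,.036),(681,477)),((.082,-.048,.05),(108,40)),((.082,.048,.05),(31,280))]
def w(p,L):
    c,q=np.cos(p[2]),np.sin(p[2]); return np.array([p[0]+c*L[0]-q*L[1],p[1]+q*L[0]+c*L[1],L[2]])
r=least_squares(lambda p:np.concatenate([proj(s,w(p,L))-f(*o) for L,o in obs]),[.45,-.05,1.3])
print(r.x,np.degrees(r.x[2]),r.fun.round(2))
t=onz(s,f(398,256),.054); d=t[:2]-r.x[:2]
c,q=np.cos(r.x[2]),np.sin(r.x[2]); print("tin",t,"lane",c*d[0]+q*d[1],-q*d[0]+c*d[1])
for L in[-.157,-.11]: print(w(r.x,(L,0,0)))
for n,uv,z in(("mug",(415,250),.093),("candle",(568,318),.1)): print(n,onz(s,np.array(uv)*.7,z))
E
```

```text
[ 0.55953036 -0.03073003  1.27777617] 73.21118153285991 [-0.62 -0.04 -0.2   0.13  0.43 -0.73 -0.26  0.63  0.51 -0.41  0.13  0.4 ]
tin [ 0.54682005 -0.07447684  0.054     ] lane -0.04555345308102949 -0.0004674984338059393
[ 0.5141817  -0.18103804  0.        ]
[ 0.52775742 -0.13604137  0.        ]
mug [ 0.68064704 -0.1306294   0.093     ]
candle [ 0.56972464 -0.36854715  0.1       ]
```

```bash
cat >> h.py <<'E'
LANE=(0.55953,-0.03073,1.27778)
def lw(x,y=0): 
    c,q=np.cos(LANE[2]),np.sin(LANE[2]); return np.array([LANE[0]+c*x-q*y,LANE[1]+q*x+c*y])
def todo(x,y,z):
    from station import readout
    s=readout.sense(); M=rot(s["tcp_rot"]); p=s["tcp_pos"]
    print("t",s["clock"],"p",p.round(4),"F",s["force"].round(1),"w",round(s["width"],2))
    print("tool shift mm",(M.T@(np.r_[lw(x,y),z]-p)*1000).round(1),"turn",round(-(LANE[2]-np.arctan2(M[1,0],M[0,0])),4),"tilt",M[:,2].round(3))
E
python3 - <<'E'
from h import *
from station import readout
p=readout.sense()["tcp_pos"][:2]; g=lw(-.125); y=np.radians(14.1)
st=(g-p)/13
for i in range(13):
    T=np.array([[np.cos(y),np.sin(y)],[np.sin(y),-np.cos(y)]])  # cols x,y
    dy=1.0315/8 if i<8 else 0
    print((T.T@st*1000).round(1),-round(dy,3)); y+=dy
E
```

```text
[ 36.2 -27. ] -0.129
[ 39.4 -22.1] -0.129
[ 41.9 -16.9] -0.129
[ 43.7 -11.4] -0.129
[44.8 -5.7] -0.129
[45.2  0.2] -0.129
[44.8  6. ] -0.129
[43.6 11.7] -0.129
[41.8 17.2] 0
[41.8 17.2] 0
[41.8 17.2] 0
[41.8 17.2] 0
[41.8 17.2] 0
```

Emit:
{"fn": "move_arm", "kwargs": {
  "rows": [0,36,-27,0,-0.129,0,39.5,-22,0,-0.129,0,42,-17,0,-0.129,0,43.5,-11.5,0,-0.129,0,45,-5.5,0,-0.129,0,45,0,0,-0.129,0,45,6,0,-0.129,0,43.5,11.5,0,-0.129]
}}

```text
clock: 0.9
tcp_pos: [0.3811, -0.324, 0.1982]
tcp_rot: [0.801, 0.599, -0.0, 0.0]
force: [1.2, -0.3, -0.5]
width: 0.001
finger_force: 0.0
```

Emit:
{"fn": "move_arm", "kwargs": {
  "rows": [0,42,17,0,0,0,42,17,0,0,0,42,17,0,0,0,42,17,0,0,0,42,17,0,0,0,0,0,0,0,0,0,0,0,0]
}}

```text
clock: 1.6
tcp_pos: [0.5224, -0.148, 0.1978]
tcp_rot: [0.802, 0.598, -0.0, -0.0]
force: [-0.4, -0.9, -0.1]
width: -0.0
finger_force: 0.0
```

```bash
python3 -c "
from h import *
todo(-.125,0,.05)"
```

```text
t 1.6 p [ 0.5224 -0.148   0.1978] F [-0.4 -0.9 -0.1] w -0.0
tool shift mm [ -2.1   1.9 147.8] turn 0.003 tilt [-0.001  0.    -1.   ]
```

Emit:
{"fn": "move_arm", "kwargs": {
  "rows": [0,-2,2,40,0.003,0,0,0,40,0,0,0,0,40,0,0,0,0,27,0,0,0,0,0,0,0,0,0,0,0]
}}

```text
clock: 2.2
tcp_pos: [0.5233, -0.1522, 0.0518]
tcp_rot: [0.804, 0.595, -0.0, -0.0]
force: [0.3, 0.6, 1.0]
width: 0.001
finger_force: 0.0
```

```bash
python3 - <<'E'
from h import *
from station import optics
import pickle
todo(-.125,0,.0195)
a=optics.snapshot("wrist"); b=optics.snapshot("scene"); pickle.dump((a,b),open("w.pkl","wb"))
bc=cv2.resize(b["image"][150:280,190:350],(640,520),interpolation=cv2.INTER_CUBIC)
cv2.imwrite("pics/wrist1.png",np.clip(a["image"][:,:,::-1]*1.5,0,255)); cv2.imwrite("pics/scene1.png",np.clip(bc[:,:,::-1]*1.5,0,255))
print("pins",[proj(a,np.r_[lw(0,y),.0265]).round(1) for y in(-.03,.03)],"fence corners",[proj(a,np.r_[lw(-.168,y),.036]).round(1) for y in(-.048,.048)])
E
```

```text
t 2.2 p [ 0.5233 -0.1522  0.0518] F [0.3 0.6 1. ] w 0.0
tool shift mm [ 1.7 -0.4 32.3] turn -0.003 tilt [-0. -0. -1.]
pins [array([338.9, -13.9]), array([218.6, -13.3])] fence corners [array([362.5, 299.5]), array([198.4, 300.2])][ WARN:0@0.775] global loadsave.cpp:1063 imwrite_ Unsupported depth image for selected encoder is fallbacked to CV_8U.
```

View pics/wrist1.png

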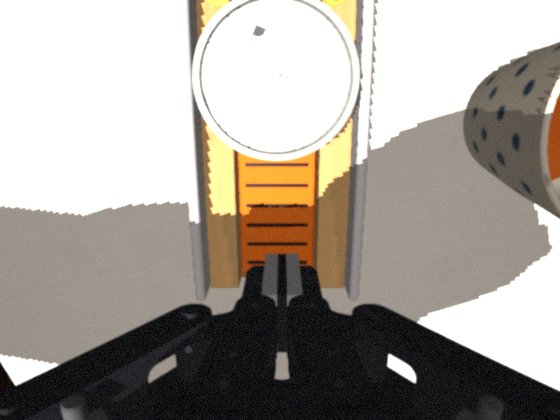

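View pics/scene1.png

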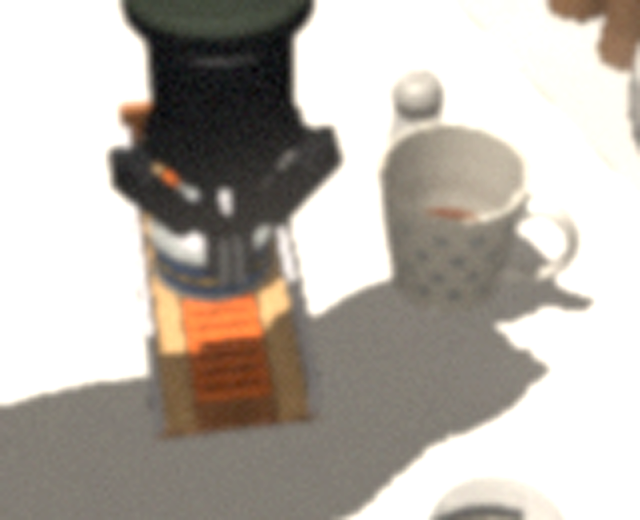

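The wrist view shows the fence ends at (197..208,297) and (347..361,297), which matches the fitted lane to within about 2 mm. The closed fingertips, at x≈282, are over the orange strip behind the tin. The scene crop agrees. Next I'll press.

Emit:
{"fn": "move_arm", "kwargs": {
  "rows": [0,2,0,28,0,0,0,0,3,0,0,0,0,3,0,0,0,0,3,0,0,0,0,2,0,0,0,0,0,0]
}}

```text
clock: 2.9
tcp_pos: [0.5243, -0.1496, 0.0125]
tcp_rot: [0.803, 0.595, 0.0, 0.0]
force: [-0.4, -0.2, -0.1]
width: 0.003
finger_force: 0.0
```

Emit:
{"fn": "move_arm", "kwargs": {
  "rows": [0,0,0,1,0,0,0,0,1,0,0,0,0,0,0]
}}

```text
clock: 3.2
tcp_pos: [0.5241, -0.1495, 0.0102]
tcp_rot: [0.803, 0.595, -0.0, -0.0]
force: [0.3, -0.1, -0.9]
width: -0.003
finger_force: 0.0
```

```bash
python3 - <<'E'
from h import *
from station import optics
todo(-.125,0,.0105)
a=optics.snapshot("wrist")["image"]; b=optics.snapshot("scene")["image"]
im=np.hstack([cv2.resize(a[130:310,170:390],(440,360)),cv2.resize(b[200:260,220:280],(360,360),interpolation=cv2.INTER_CUBIC)])
cv2.imwrite("pics/p2.png",np.clip(im[:,:,::-1]*1.5,0,255).astype(np.uint8))
E
```

```text
t 3.2 p [ 0.5241 -0.1495  0.0102] F [ 0.3 -0.1 -0.9] w -0.0
tool shift mm [-1.  -0.4 -0.3] turn -0.0021 tilt [-0.  0. -1.]
```

View pics/p2.png

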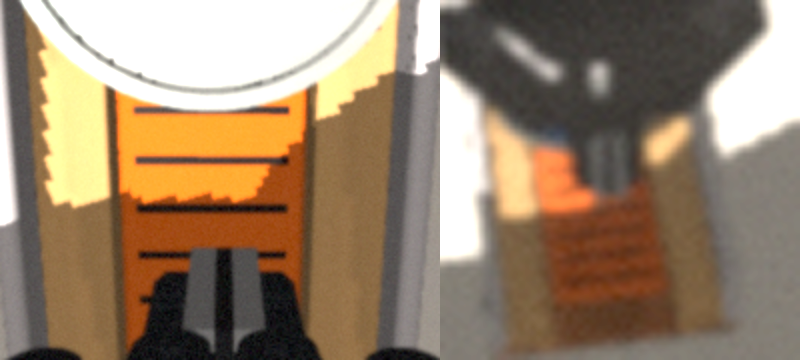

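The image shows the fingertips at about (222,255) over the strip and no force reading yet. I'll go down in small steps.

Emit:
{"fn": "move_arm", "kwargs": {
  "rows": [0,0,0,1,0,0,0,0,1,0,0,0,0,0,0]
}}

```text
clock: 3.6
tcp_pos: [0.524, -0.1495, 0.008]
tcp_rot: [0.803, 0.595, -0.0, -0.0]
force: [-0.5, -0.0, 0.1]
width: 0.005
finger_force: 0.0
```

Emit:
{"fn": "move_arm", "kwargs": {
  "rows": [0,0,0,1,0,0,0,0,1,0,0,0,0,0,0]
}}

```text
clock: 3.9
tcp_pos: [0.524, -0.1495, 0.006]
tcp_rot: [0.803, 0.595, -0.0, -0.0]
force: [-0.5, -1.3, -0.3]
width: -0.003
finger_force: 0.0
```

```bash
python3 - <<'E'
from h import *
from station import optics,readout
s=readout.sense(); print(s["tcp_pos"],s["force"],s["moment"],s["joint_efforts"].round(2))
a=optics.snapshot("wrist"); b=optics.snapshot("scene")
def mk(c,box,k,pts):
    im=np.clip(cv2.resize(c["image"][box[0]:box[1],box[2]:box[3],::-1],None,fx=k,fy=k,interpolation=cv2.INTER_CUBIC)*1.5,0,255).astype(np.uint8).copy()
    for P,col in pts:
        u,v=proj(c,P); print(u,v); cv2.circle(im,(int((u-box[2]+.5)*k),int((v-box[0]+.5)*k)),3,col,-1)
    return im
p=s["tcp_pos"]
pts=[(p,(0,255,0))]+[(np.r_[lw(-.1575,y),.0195],(255,0,0)) for y in(-.022,.022)]+[(np.r_[lw(-.168,y),.036],(255,0,255)) for y in(-.048,.048)]
cv2.imwrite("pics/p3.png",np.hstack([mk(a,(160,310,180,380),2.4,pts),mk(b,(200,260,220,270),6,pts)]))
E
```

```text
[ 0.52401735 -0.14948548  0.00603325] [-0.49813379 -1.32782636 -0.31075747] [0.0055266  0.05823036 0.00668063] [-3.00e-02 -9.25e+01 -4.97e+00 -2.20e+01  4.00e-02 -6.00e-02 -2.00e-02]
280.62310508847304 244.11077625136204
324.1063976299829 316.0727149006808
236.3990750684374 316.33360003064035
381.89546828940865 353.54397827751313
178.69615657602085 354.1146928814235
248.17271598748727 241.27582257547067
259.121427481886 246.9704027511492
240.3117162627536 249.30055541276602
270.9619890718204 244.29193963077432
229.08060595796604 249.46491873069064
```

View pics/p3.png

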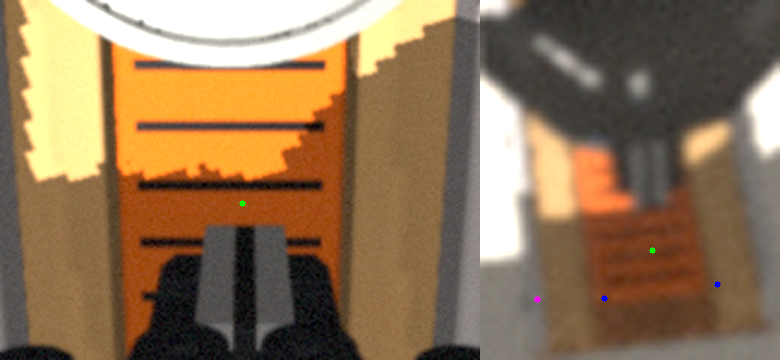

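```bash
python3 - <<'E'
from h import *
from station import optics
a=optics.snapshot("wrist"); b=optics.snapshot("scene")
e1,d1=ray(a,(282,255)); e2,d2=ray(b,(248.2,234.7))
d1/=np.linalg.norm(d1); d2/=np.linalg.norm(d2)
t=np.linalg.lstsq(np.c_[d1,-d2],e2-e1,rcond=None)[0]; print(e1+d1*t[0],e2+d2*t[1], a["eye"])
todo(-.125,0,.0105)
E
```

```text
[ 0.5254887  -0.14715095  0.02636008] [ 0.52576921 -0.14725614  0.02636865] [ 0.54454404 -0.0836991   0.18146678]
t 4.1 p [ 0.5241 -0.1495  0.0062] F [0.3 0.1 0.7] w -0.0
tool shift mm [-1.  -0.4 -4.3] turn -0.0021 tilt [ 0.  0. -1.]
```

Triangulation puts the real fingertips at z≈0.026, about 20 mm above the reported TCP, so contact has not happened yet. I'll continue down and watch the force.

Emit:
{"fn": "move_arm", "kwargs": {
  "rows": [0,0,0,2,0,0,0,0,2,0,0,0,0,2,0,0,0,0,1,0,0,0,0,0,0]
}}

```text
clock: 4.6
tcp_pos: [0.524, -0.1495, -0.001]
tcp_rot: [0.803, 0.596, -0.0, -0.0]
force: [-0.7, -0.2, -0.5]
width: -0.001
finger_force: 0.0
```

Emit:
{"fn": "move_arm", "kwargs": {
  "rows": [0,0,0,1.5,0,0,0,0,1.5,0,0,0,0,0,0,0,0,0,0,0]
}}

```text
clock: 5.0
tcp_pos: [0.5241, -0.1495, -0.0038]
tcp_rot: [0.803, 0.595, -0.0, -0.0]
force: [0.5, -0.2, -0.1]
width: 0.001
finger_force: 0.0
```

Emit:
{"fn": "move_arm", "kwargs": {
  "rows": [0,0,0,1.5,0,0,0,0,1,0,0,0,0,0,0,0,0,0,0,0]
}}

```text
clock: 5.4
tcp_pos: [0.5241, -0.1495, -0.0063]
tcp_rot: [0.803, 0.596, -0.0, -0.0]
force: [0.3, 0.3, 0.6]
width: -0.002
finger_force: 0.0
```

Emit:
{"fn": "move_arm", "kwargs": {
  "rows": [0,0,0,1,0,0,0,0,1,0,0,0,0,0,0,0,0,0,0,0]
}}

```text
clock: 5.8
tcp_pos: [0.5241, -0.1495, -0.0083]
tcp_rot: [0.803, 0.595, -0.0, -0.0]
force: [-0.4, 0.0, -0.2]
width: 0.001
finger_force: 0.0
```

Emit:
{"fn": "move_arm", "kwargs": {
  "rows": [0,0,0,1,0,0,0,0,1,0,0,0,0,0,0,0,0,0,0,0]
}}

```text
clock: 6.2
tcp_pos: [0.5241, -0.1495, -0.0103]
tcp_rot: [0.803, 0.596, -0.0, -0.0]
force: [0.1, 0.4, -0.4]
width: -0.002
finger_force: 0.0
```

```bash
python3 - <<'E'
from h import *
from station import optics
a=optics.snapshot("wrist"); b=optics.snapshot("scene")
im=np.hstack([cv2.resize(a["image"][160:310,180:380],(480,360)),cv2.resize(b["image"][200:260,220:270],(300,360),interpolation=cv2.INTER_CUBIC)])
cv2.imwrite("pics/p4.png",np.clip(im[:,:,::-1]*1.5,0,255).astype(np.uint8))
todo(-.125,0,-.0105)
E
```

```text
t 6.3 p [ 0.5241 -0.1495 -0.0103] F [ 0.9  0.4 -0.1] w -0.0
tool shift mm [-1.  -0.4  0.2] turn -0.002 tilt [ 0.  0. -1.]
```

View pics/p4.png

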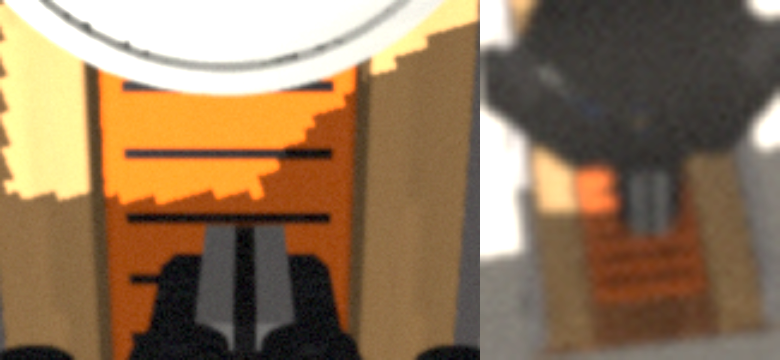

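The tip still looks clear of the strip. The two cameras see opposite edges of the finger, so the real tip is higher than my triangulation gave. I'll keep going down under force watch.

Emit:
{"fn": "move_arm", "kwargs": {
  "rows": [0,0,0,1.5,0,0,0,0,1.5,0,0,0,0,0,0,0,0,0,0,0]
}}

```text
clock: 6.7
tcp_pos: [0.5241, -0.1495, -0.0134]
tcp_rot: [0.803, 0.596, -0.0, -0.0]
force: [-0.6, -0.1, 0.3]
width: 0.002
finger_force: 0.0
```

Emit:
{"fn": "move_arm", "kwargs": {
  "rows": [0,0,0,1.5,0,0,0,0,1.5,0,0,0,0,0,0,0,0,0,0,0]
}}

```text
clock: 7.1
tcp_pos: [0.5242, -0.1496, -0.0163]
tcp_rot: [0.803, 0.595, -0.0, 0.0]
force: [-1.6, 0.2, 3.6]
width: -0.0
finger_force: 1.8
```

Emit:
{"fn": "move_arm", "kwargs": {
  "rows": [0,0,0,1.5,0,0,0,0,1.5,0,0,0,0,0,0,0,0,0,0,0]
}}

```text
clock: 7.5
tcp_pos: [0.5242, -0.1496, -0.0193]
tcp_rot: [0.803, 0.595, 0.0, 0.0]
force: [-0.1, -0.3, 4.0]
width: -0.003
finger_force: 2.4
```

Contact came at reported z≈-0.015, so the tip offset is about 34 mm. I'll press to the bottom.

Emit:
{"fn": "move_arm", "kwargs": {
  "rows": [0,0,0,1.5,0,0,0,0,1,0,0,0,0,0,0,0,0,0,0,0]
}}

```text
clock: 7.9
tcp_pos: [0.5241, -0.1495, -0.0217]
tcp_rot: [0.803, 0.595, 0.0, 0.0]
force: [-0.5, -0.1, 5.3]
width: 0.001
finger_force: 2.9
```

Emit:
{"fn": "move_arm", "kwargs": {
  "rows": [0,0,0,1,0,0,0,0,0.5,0,0,0,0,0,0,0,0,0,0,0]
}}

```text
clock: 8.3
tcp_pos: [0.5243, -0.1496, -0.0228]
tcp_rot: [0.803, 0.595, 0.0, 0.0]
force: [-3.3, 1.5, 14.7]
width: -0.001
finger_force: 7.1
```

Emit:
{"fn": "move_arm", "kwargs": {
  "rows": [0,0,0,1,0,0,0,0,0,0,0,0,0,0,0]
}}

```text
clock: 8.6
tcp_pos: [0.5244, -0.1497, -0.0233]
tcp_rot: [0.803, 0.595, 0.0, 0.0]
force: [-7.5, 0.7, 28.2]
width: 0.001
finger_force: 14.3
```

The strip bottomed at about -0.0225 after 9 mm of travel, and the force then rose sharply. I'll ease off 1 mm, leaving about 13 N, and begin sliding forward along tool x, which is lane +x.

Emit:
{"fn": "move_arm", "kwargs": {
  "rows": [0,0,0,-1,0,0,0,0,0,0,0,4,0,0,0,0,4,0,0,0,0,4,0,0,0,0,4,0,0,0,0,0,0,0,0]
}}

```text
clock: 9.3
tcp_pos: [0.5291, -0.1352, -0.0228]
tcp_rot: [0.804, 0.595, -0.0, 0.001]
force: [-1.6, -3.9, 13.6]
width: -0.003
finger_force: 6.6
```

```bash
python3 - <<'E'
from h import *
from station import optics
a=optics.snapshot("wrist")
im=np.clip(a["image"][:,:,::-1]*1.3,0,255).astype(np.uint8).copy()
for P in[np.r_[lw(-.168,.048),.036]]+[np.r_[lw(0,y),.0175] for y in(-.03,.03)]: print(proj(a,P))
for x in(-.0455,-.03): # predicted lid centre/back edge
    print(x,proj(a,np.r_[lw(x),.054]),proj(a,np.r_[lw(x-.0377),.054]))
cv2.imwrite("pics/p5.png",im); todo(-.109,0,-.0225)
E
```

```text
[163.93317046 427.27422104]
[365.46707832 -16.44881722]
[186.88002774 -15.45953057]
-0.0455 [275.50796038 125.92819991] [276.59754973 259.17541038]
-0.03 [275.04770755  63.95449239] [276.15993019 207.5692606 ]
t 9.35 p [ 0.5291 -0.1352 -0.0228] F [-1.9 -4.6 13.2] w 0.0
tool shift mm [-0.2 -1.  -0.3] turn -0.0026 tilt [ 0.001 -0.001 -1.   ]
```

View pics/p5.png

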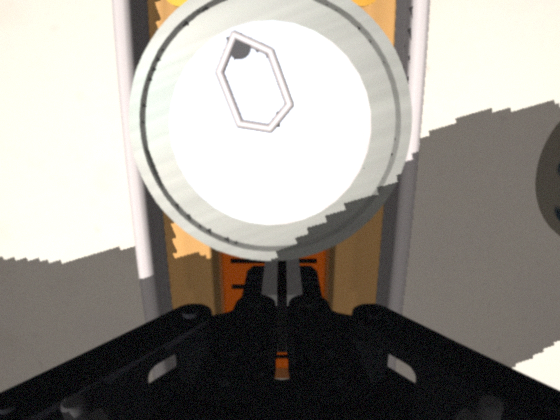

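The last wrist view shows the tin's rear edge at about (277,262), still in its starting place, with the fingers just behind it. Next comes the push, with the strip held down.

Emit:
{"fn": "move_arm", "kwargs": {
  "rows": [0,4,0,0,0,0,4,-0.5,0,0,0,4,-0.5,0,0,0,4,0,0,0,0,4,0,0,0,0,4,0,0,0,0,0,0,0,0]
}}

```text
clock: 10.05
tcp_pos: [0.535, -0.1123, -0.0227]
tcp_rot: [0.804, 0.595, -0.0, 0.001]
force: [-3.4, -6.7, 13.7]
width: -0.001
finger_force: 7.4
```

```bash
cat >> h.py <<'E'
def tin():
    # lid centre from wrist picture: hough circle of lid rim
    from station import optics
    a=optics.snapshot("wrist"); g=cv2.cvtColor(a["image"],cv2.COLOR_RGB2GRAY)
    c=cv2.HoughCircles(cv2.GaussianBlur(g,(5,5),1),cv2.HOUGH_GRADIENT,1,100,param1=100,param2=25,minRadius=90,maxRadius=155)
    if c is None: print("none"); return
    for u,v,r in c[0][:3]:
        d=onz(a,(u,v),.054)[:2]-LANE[:2]; C,Q=np.cos(LANE[2]),np.sin(LANE[2])
        print("tin px",u,v,r,"lane",C*d[0]+Q*d[1],-Q*d[0]+C*d[1])
E
python3 -c "
from h import *
todo(-.015,0,-.0225);tin()"
```

```text
t 10.05 p [ 0.535  -0.1123 -0.0227] F [-3.4 -6.7 13.7] w -0.0
tool shift mm [70.2 -0.3 -0.3] turn -0.0029 tilt [ 0.    -0.002 -1.   ]
tin px 278.5 163.5 123.6 lane -0.03175303544967481 0.0001783470505189958
```

Emit:
{"fn": "move_arm", "kwargs": {
  "rows": [0,4,0,0,0,0,4,0,0,0,0,4,0,0,0,0,4,0,0,0,0,4,0,0,0,0,4,0,0,0,0,4,0,0,0,0,4,0,0,0]
}}

```text
clock: 10.9
tcp_pos: [0.5441, -0.0827, -0.0227]
tcp_rot: [0.804, 0.595, -0.001, 0.001]
force: [-4.3, -12.7, 18.6]
width: 0.003
finger_force: 8.7
```

```bash
python3 -c "
from h import *
todo(-.015,0,-.0225);tin()"
```

```text
t 10.9 p [ 0.5441 -0.0827 -0.0227] F [ -4.3 -12.7  18.6] w 0.0
tool shift mm [39.2 -0.4 -0.3] turn -0.0039 tilt [-0.    -0.003 -1.   ]
tin px 281.5 166.5 126.4 lane -0.001525776712801363 -0.0008116142686217347
```

Emit:
{"fn": "move_arm", "kwargs": {
  "rows": [0,4,0,0,0,0,4,0,0,0,0,4,0,0,0,0,4,0,0,0,0,4,0,0,0,0,4,0,0,0,0,3,0,0,0,0,0,0,0,0]
}}

```text
clock: 11.75
tcp_pos: [0.5522, -0.0563, -0.0226]
tcp_rot: [0.804, 0.595, -0.001, 0.001]
force: [-2.7, -8.5, 17.3]
width: 0.0
finger_force: 8.6
```

```bash
python3 -c "
from h import *
todo(-.015,0,-.0225);tin()"
```

```text
t 11.75 p [ 0.5522 -0.0563 -0.0226] F [-2.7 -8.5 17.3] w 0.0
tool shift mm [11.6 -0.4 -0.1] turn -0.0033 tilt [ 0.    -0.002 -1.   ]
tin px 281.5 164.5 136.8 lane 0.026601295102855547 -0.0008865109601426512
```

Emit:
{"fn": "move_arm", "kwargs": {
  "rows": [0,2,0,0,0,0,2,0,0,0,0,2,0,0,0,0,0,0,0,0]
}}

```text
clock: 12.2
tcp_pos: [0.5538, -0.0509, -0.0226]
tcp_rot: [0.804, 0.595, -0.001, 0.001]
force: [-3.0, -9.8, 18.0]
width: 0.002
finger_force: 8.9
```

```bash
python3 -c "
from h import *
todo(-.015,0,-.0225);tin()"
```

```text
t 12.2 p [ 0.5538 -0.0509 -0.0226] F [-3.  -9.8 18. ] w 0.0
tool shift mm [ 5.9 -0.4 -0.2] turn -0.0035 tilt [ 0.    -0.003 -1.   ]
tin px 282.5 166.5 126.1 lane 0.03176389739331975 -0.0011939678852397537
```

Emit:
{"fn": "move_arm", "kwargs": {
  "rows": [0,1,0,0,0,0,1,0,0,0,0,0,0,0,0,0,0,0,0,0]
}}

```text
clock: 12.65
tcp_pos: [0.5543, -0.0492, -0.0226]
tcp_rot: [0.804, 0.595, -0.001, 0.001]
force: [-3.9, -11.5, 18.9]
width: 0.001
finger_force: 9.0
```

Emit:
{"fn": "move_arm", "kwargs": {
  "rows": [0,1,0,0,0,0,0,0,0,0,0,0,0,0,0]
}}

```text
clock: 12.95
tcp_pos: [0.5546, -0.0483, -0.0227]
tcp_rot: [0.804, 0.595, -0.001, 0.001]
force: [-3.0, -12.3, 17.9]
width: 0.002
finger_force: 9.1
```

No wall jump yet. The tin is at about 0.0345, well inside the bay. I'll back away with the strip still down, then lift.

Emit:
{"fn": "move_arm", "kwargs": {
  "rows": [0,-2,0,0,0,0,-4,0,0,0,0,-8,0,0,0,0,0,0,0,0,0,0,0,0,0]
}}

```text
clock: 13.45
tcp_pos: [0.5515, -0.0591, -0.0226]
tcp_rot: [0.803, 0.596, 0.001, 0.0]
force: [0.5, 1.2, 13.3]
width: -0.001
finger_force: 6.7
```

```bash
python3 -c "
from h import *
todo(-.035,0,-.0225);tin()"
```

```text
t 13.45 p [ 0.5515 -0.0591 -0.0226] F [ 0.5  1.2 13.3] w -0.0
tool shift mm [-5.6 -0.5 -0.1] turn -0.002 tilt [ 0.002  0.    -1.   ]
tin px 282.5 124.5 125.0 lane 0.0340826110861366 -0.0012380373652389424
```

The tin stays at about 0.034. Now I'll lift.

Emit:
{"fn": "move_arm", "kwargs": {
  "rows": [0,0,0,-4,0,0,0,0,-6,0,0,0,0,-10,0,0,0,0,-20,0,0,0,0,-40,0,0,0,0,-50,0,0,0,0,-20,0,0,0,0,0,0]
}}

```text
clock: 14.3
tcp_pos: [0.5517, -0.0596, 0.1301]
tcp_rot: [0.803, 0.595, 0.002, 0.002]
force: [0.4, 0.3, -1.2]
width: 0.003
finger_force: 0.0
```

Emit:
{"fn": "move_arm", "kwargs": {
  "rows": [0,-40,0,-20,0,0,-40,0,0,0,0,-40,0,0,0,0,-30,0,0,0,0,0,0,0,0,0,0,0,0,0]
}}

```text
clock: 14.9
tcp_pos: [0.5062, -0.203, 0.1461]
tcp_rot: [0.804, 0.595, -0.0, -0.001]
force: [-0.1, 0.1, -0.1]
width: -0.004
finger_force: 0.0
```

```bash
python3 - <<'E'
from h import *
from station import optics
todo(0,0,.1)
a=optics.snapshot("top")
f=lambda x,y,z: proj(a,np.r_[lw(x,y),z])
for x in(.0265,.033,.04): u=f(x,0,.054)-[205,195]; print(x,u*6.4)
print("pins",[(f(0,y,.0265)-[205,195])*6.4 for y in(-.03,.03)])
c=cv2.resize(a["image"][195:275,205:330,::-1],None,fx=6.4,fy=6.4,interpolation=cv2.INTER_CUBIC)
cv2.imwrite("pics/end.png",np.clip(c*1.5,0,255).astype(np.uint8))
E
```

```text
t 14.9 p [ 0.5062 -0.203   0.1461] F [-0.1  0.1 -0.1] w -0.0
tool shift mm [180.3   0.8  46.1] turn -0.0033 tilt [-0.001  0.001 -1.   ]
0.0265 [208.79193683 198.25172653]
0.033 [192.11358863 193.20657952]
0.04 [174.17384988 187.7792287 ]
pins [array([308.3176719 , 150.03853496]), array([261.04282628, 301.15886192])]
```

View pics/end.png

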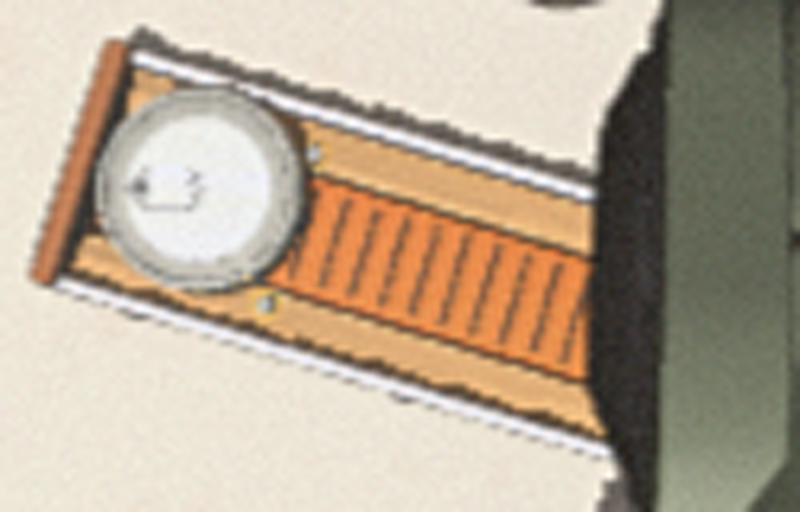

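The picture shows the tin centred at about (200,189), which is roughly 31 mm past the pins. The pins at (315,153) and (265,303) are back where they were at the start, so the stop is up.

```bash
python3 -c "
from station import order
print(order.finish_job())"
```

```text
the job is handed in; nothing more can be done
None
```

The tin is locked in the bay, about 31 mm past the pins, which have sprung up behind it; the arm is clear and the job is handed in, but the hand-in returned no verdict.

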